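# Fit the freshness drum and false floor into an egg-roll tin

## Task

Get the open biscuit tin ready for packing egg rolls: stand the small perforated drum (it keeps the rolls crisp) upright on the bottom of the tin, then lay the large perforated false floor over it, flat on the ledge inside the tin, knob up. The false floor hides the drum, so the drum has to go in first; the smaller perforated disc and the plain lid are not for this.

Things in the scene. Friction and masses are not known exactly. Their poses are not given: they have to be found in the camera images.
- tin: Open round steel tin, 192 mm across, 74 mm high, fixed on the counter (does not move). Origin: centre of its underside, z up. Stepped inside: a well 132 mm across whose floor is 4 mm above the origin; 56 mm above the origin a flat ledge 26 mm wide runs round the well; above it the bore is 184 mm across up to the rim at 74 mm.
- drum_mid (a point): Centre (half-way up) of the loose perforated drum: closed metal cylinder 44 mm across, 48 mm tall, flat top, small dark holes in top and side, 90 g, standing upright, z up. Stands among a taller glass shaker with domed cap, a necked scale weight and an open cup. Its top in the tin's well lies 4 mm below the ledge.
- disc_mid (a point): Half-way up (30 mm over the underside), on the axis of the loose false floor: flat metal plate 162 mm across, 5 mm thick, rings of dark holes, with a central cylindrical knob 20 mm across that reaches 60 mm over the underside; 300 g, lying flat, z up the knob. The point is inside the knob. Not the like disc 104 mm across, nor the plain lid. 11 mm play all round in the tin's bore.
Not all that is in view belongs to the job. Leave any green look-alike of the tin alone.

How it is judged:
On the way, in this order (a step that is already met when the one before it is completed fails the run):
1. the perforated drum stands upright on the bottom of the tin's well (horizontal distance between drum_mid and tin below 0.05 m and z of drum_mid in the frame of tin between 0.02 and 0.034 m and angle between drum_mid's own z axis and vertical below 0.17 rad), for 0.2 s.
2. the large false floor lies flat on the tin's ledge over the drum (all of step 1 and horizontal distance between disc_mid and tin below 0.016 m and z of disc_mid in the frame of tin between 0.08 and 0.092 m and angle between disc_mid's own z axis and vertical below 0.1 rad), for 0.2 s.
At the end, for the whole second after the job is handed in: The drum stands upright (within 10 degrees) on the floor of the tin, its axis within 50 mm of the tin's, and the large false floor lies flat (within 6 degrees) on the ledge above it, knob up, within 16 mm of the tin's axis and 6 mm of the seated height (all of step 2); the robot touches nothing.
It also fails if it takes over 67 s, if anything falls off the work surface, if the arm or the gripper's body presses on something with over 40 N, if the wrist force passes 120 N, or if a joint passes its speed limit or range.

## Robot

A 6-joint arm with a two-finger parallel gripper is mounted at the origin on the work surface. World frame = base frame: x ahead of the robot, y to its left, z up, the work surface at z = 0. Lengths are in m, angles in rad, forces in N, time in s.
With the tool pointing down it reaches from about 0.35 to 0.775 m from the base axis. Payload 5.5 kg.
Tool frame: the origin (TCP) lies between the finger pads; the fingertips stand 19 mm ahead of it and the grasp point (between the pads) is the TCP; z points along the fingers, x is the direction in which the jaws open and shut, and the axes are right-handed (so a half turn about z gives the same grasp; the last joint's range is limited). The gripper opens to 85 mm and grips with 20 to 120 N. Pads are 22 mm wide; open, the fingers measure 114 mm over their backs; the gripper's body (76 mm by 85 mm) begins 54 mm behind the grasp point. The pads swing forward as they close: fully open they stand 13 mm farther back than shut.
Start: joints at [-1.248, 0.313, 0.046, 1.304, 0, 1.431], TCP at [0.257, -0.515, 0.25] pointing down, gripper open.
Joint ranges: [-2.76, 2.76], [-0.86, 1.69], [-1.03, 1.26], [-2.2, 2.34], [-1.47, 1.5], [-3.14, 3.14]. Speed limits (rad/s): [2.57, 2.57, 3.14, 3.14, 3.14, 3.14].

## Interface

Orientations are given as a unit quaternion [w, x, y, z].
In Python, from workcell import env gives the robot as it stands. The module is installed in compiled form; this text tells all that it offers.
- The arm moves only by the tool carry_out, never from a script. Its argument "steps" is a list of rows, each a list of 7 numbers: the gripper command: -1 is shut, 1 is fully open, values between are in proportion, then the shift along the tool's x, y, z in m, then the turn, a rotation vector about the tool's x, y, z in rad. A call has 1 to 20 rows; each row shifts and turns the commanded pose from where the row before left it, along the tool's axes as they then stand; what a row does not reach is not made up. A row lasts 1/8 s, in which the tool goes at most 62.5 mm and 10.7 degrees, less where a joint would pass 70% of its speed; a pose out of reach is approached as far as the arm can. A call with a gripper value outside its range is refused whole. The fingers move at their own pace and stop on an object; "grip_force" is the grip in N (left out, the last holds). Time passes only in rows, so rows that do not move let the fingers close. It gives the time, the measured TCP pose, the force and the opening at its end, in the units of the state.
- env.get_state(): the state, without advancing time (a new reading comes with each control period).
- env.read_camera(name): name is "scene" or "top"; returns a dict with "color" (400x640x3 uint8, red, green, blue), "K" (3x3 intrinsics, pixels), "R" (3x3) and "t" (3): a world point X has camera coordinates R X + t. Camera axes: x right, y down, z forward; pixel columns grow to the right and rows downward; lengths in m; the calibration is good to about 2 mm. A picture is of the moment at which its call begins. There is no depth.
- env.hand_in(): hands the job in, once; it reports no verdict.
The state is a dict: "clock": time; "joint_pos": joint angles; "qvel": joint speeds; "tau": joint torques, N m; "tcp_pos": TCP position; "orientation": TCP orientation; "wrist_force": force on the tool from outside, world axes, zero at the start; "ft_torque": the same for the moment, N m; "finger_gap": finger opening in m.
Only numpy, scipy, OpenCV 4.12 (cv2) and the standard library are available. Lean on these libraries where they do the work, as an engineer would, in place of code of your own. Each camera call takes 0.05 s, during which the arm holds its last target. There are 200 camera calls.

## Working session

There is one attempt and no reset: what is moved stays moved. The work goes in short steps, Python scripts to look and compute and a tool call to move; the robot and the scene stay as the last step left them, time stands still between calls to the robot, and variables do not carry over. Pictures are saved under pics/ and viewed, about 8 in all and at most 12, crops included, and the job is handed in when it is done.

Besides the shell and the picture viewer there is one more tool, called after ">>>" as name([rows], argument=value, ...), one row to a line, values as JSON. carry_out: Moves the arm, as the interface text tells. Its arguments: {"type":"object","properties":{"steps":{"type":"array","items":{"type":"array","items":{"type":"number"}}},"grip_force":{"type":"number"}},"required":["steps"]}

```bash
mkdir -p pics; python3 - <<'E'
from workcell import env
import cv2,json,pickle
for n in("scene","top"):
    d=env.read_camera(n); pickle.dump(d,open(n+".pkl","wb")); cv2.imwrite(f"pics/{n}0.png",d["color"][...,::-1]); print(n,d["K"],d["R"],d["t"])
print(env.get_state())
E
```

```text
scene [[409.559461     0.         318.02078216]
 [  0.         409.559461   210.22205148]
 [  0.           0.           1.        ]] [[-0.21522219  0.97634562 -0.02070376]
 [ 0.60121968  0.11576464 -0.79065381]
 [-0.76955462 -0.18261375 -0.61191332]] [ 0.10167935 -0.22339452  1.52663758]
top [[494.82669839   0.         314.7199373 ]
 [  0.         494.82669839 201.72958124]
 [  0.           0.           1.        ]] [[ 0.00816473 -0.99991258  0.01040043]
 [-0.99392087 -0.00925691 -0.10970692]
 [ 0.1097936  -0.00944147 -0.99390957]] [-0.00394777  0.45083763  1.55189162]
{'clock': 0.1, 'joint_pos': array([-1.24760078e+00,  3.13935726e-01,  4.51081996e-02,  1.30359651e+00,
       -2.56436878e-05,  1.43122819e+00]), 'qvel': array([ 0.00159786, -0.00282762,  0.00164534, -0.00021833, -0.00062998,
        0.00194659]), 'tau': array([ 1.45547754e-03, -4.81728101e+01,  2.99242973e+01,  1.27594001e-02,
       -2.07231778e-04, -7.60178693e-06]), 'tcp_pos': array([ 0.25656087, -0.5141235 ,  0.24949846]), 'orientation': array([-5.10437127e-04,  8.50418095e-01, -5.26106834e-01, -6.34019724e-04]), 'wrist_force': array([-0.3465918 , -0.14837806,  0.37514304]), 'ft_torque': array([-0.04273043, -0.05873818, -0.01898316]), 'finger_gap': 0.08563433516170796}
```

View pics/scene0.png

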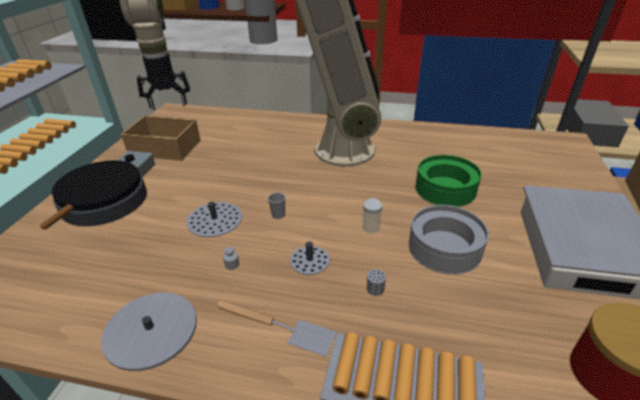

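View pics/top0.png

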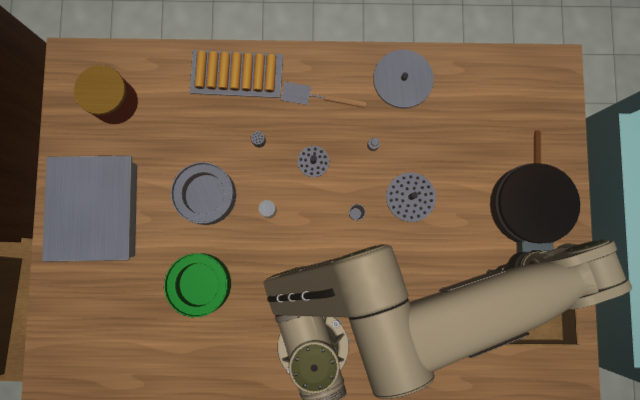

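The scene camera shows the steel tin at about (448,238), and the top camera at (203,194). Beside it is a green look-alike.
- **Drum candidates:** perforated cylinder scene (376,282) / top (258,138), shaker scene (372,215), weight scene (231,258), cup scene (277,205). Only the first has holes in a flat top.
- **Disc candidates:** scene (214,218) / top (411,197), the smaller disc scene (310,260), the plain lid scene (150,330). The first is the large perforated one.

I'll confirm these in an enlarged crop.

```bash
cat > h.py <<'E'
import numpy as np,cv2,pickle
def proj(d,X): 
    p=d["K"]@(d["R"]@np.asarray(X,float)+d["t"]); return p[:2]/p[2]
def back(d,u,z):
    r=d["R"].T@np.linalg.inv(d["K"])@np.array([u[0],u[1],1.]); c=-d["R"].T@d["t"]
    return c+r*(z-c[2])/r[2]
def tri(ds,us):
    A=[];b=[]
    for d,u in zip(ds,us):
        P=d["K"]@np.c_[d["R"],d["t"]]
        for i in(0,1): r=P[i]-u[i]*P[2]; A.append(r[:3]); b.append(-r[3])
    return np.linalg.lstsq(np.array(A),np.array(b),rcond=None)[0]
def tile(img,u,w,h,s):
    x,y=int(u[0]-w/2),int(u[1]-h/2); c=cv2.resize(img[y:y+h,x:x+w],None,fx=s,fy=s,interpolation=cv2.INTER_CUBIC)
    for k in range(0,w):
        if (x+k)%10==0: cv2.line(c,(k*s,0),(k*s,6),(255,0,0),1); cv2.putText(c,str(x+k),(k*s,16),0,.35,(255,255,0))
    for k in range(0,h):
        if (y+k)%10==0: cv2.line(c,(0,k*s),(6,k*s),(255,0,0),1); cv2.putText(c,str(y+k),(8,k*s+4),0,.35,(255,255,0))
    return c
E
python3 - <<'E'
from h import *
S,T=[pickle.load(open(n+".pkl","rb")) for n in("scene","top")]
a=[tile(T["color"],u,w,50,6) for u,w in(((258,138),30),((411,197),56),((203,194),44))]
b=[tile(S["color"],u,w,50,6) for u,w in(((376,282),30),((214,218),56),((448,238),44))]
b[2]=tile(S["color"],(448,238),44,50,6)
im=np.vstack([np.hstack(a),np.hstack(b)]); cv2.imwrite("pics/c1.png",im[...,::-1]); print(im.shape)
print("drum top",back(T,(258,138),.048),"scene",back(S,(376,275),.048))
print("disc",back(T,(411,197),.005),back(S,(214,219),.005))
print("tin",back(T,(203,194),.074),back(S,(448,225),.074))
E
```

```text
(600, 780, 3)
drum top [0.6505428 0.1822872 0.048    ] scene [0.65300876 0.18028045 0.048     ]
disc [ 0.47134825 -0.3117063   0.005     ] [ 0.48149448 -0.31269943  0.005     ]
tin [0.46619893 0.34525301 0.074     ] [0.46612411 0.34463916 0.074     ]
```

View pics/c1.png

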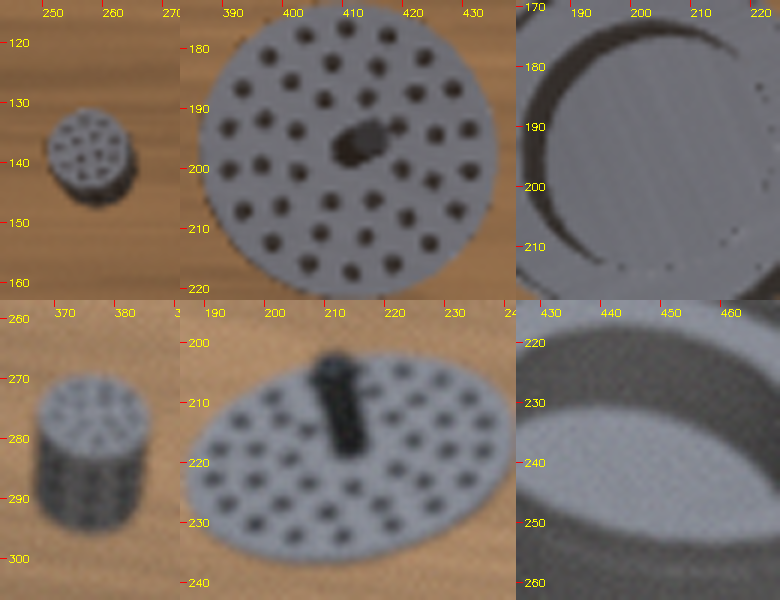

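The crop confirms both: a flat-topped perforated drum, and the large plate with many rings of holes and a dark knob. Next I'll triangulate and overlay the models to check.

```bash
python3 - <<'E'
from h import *
S,T=[pickle.load(open(n+".pkl","rb")) for n in("scene","top")]
print("drumtop tri",tri([T,S],[(257.8,137.9),(376.5,276.4)]))
print("knobtop tri",tri([T,S],[(414.7,194.7),(211.8,202.3)]), back(T,(410.9,196.8),.005),back(S,(214.2,217.8),.005))
drum=(.651,.183);disc=(.473,-.312);tin=(.466,.345)
C=[(drum,.022,.048),(drum,.022,0),(disc,.081,.005),(disc,.01,.06),(tin,.096,.074),(tin,.066,.056),(tin,.066,.004)]
out=[]
for d,us in((T,((258,138),(411,197),(203,194))),(S,((376,282),(214,218),(448,238)))):
    row=[]
    for u,w,h,s in zip(us,(40,66,90),(70,70,70),(4,4,4)):
        c=tile(d["color"],u,w,h,s); o=np.array([int(u[0]-w/2),int(u[1]-h/2)])
        for p,r,z in C:
            q=np.array([proj(d,(p[0]+r*np.cos(a),p[1]+r*np.sin(a),z)) for a in np.linspace(0,6.28,60)])
            cv2.polylines(c,[((q-o+.5)*s).round().astype(int)],True,(255,0,0),1)
        row.append(c)
    out.append(np.hstack(row))
im=np.vstack(out);cv2.imwrite("pics/c2.png",im[...,::-1]);print(im.shape)
E
```

```text
drumtop tri [0.65217085 0.18275902 0.04291847]
knobtop tri [ 0.47221202 -0.31257761  0.05965508] [ 0.4719973  -0.31139058  0.005     ] [ 0.47607338 -0.31445559  0.005     ]
(560, 784, 3)
```

View pics/c2.png

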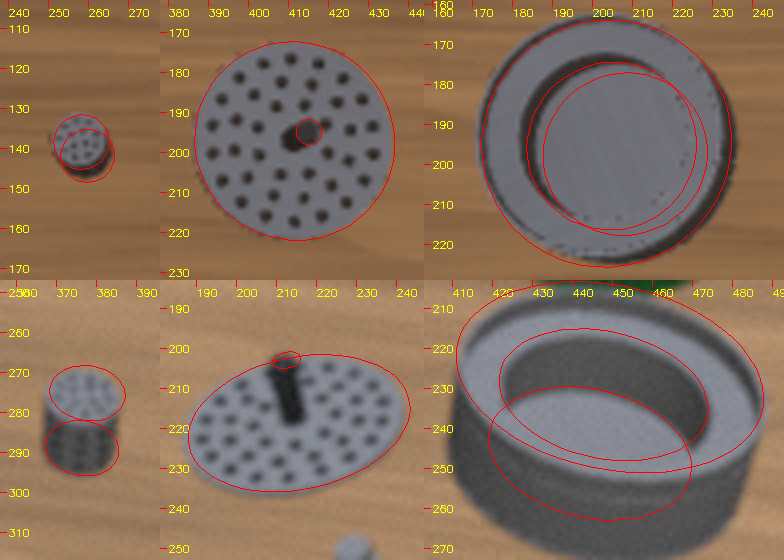

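Both overlays agree with the pictures to about 3 mm. Drum at (0.651,0.182), disc at (0.473,-0.312), tin at (0.466,0.345). First I'll square the tool with the world axes, then move over the drum.

>>> carry_out([
  [1, 0, 0, 0, 0, 0, -0.1583],
  [1, 0, 0, 0, 0, 0, -0.1583],
  [1, 0, 0, 0, 0, 0, -0.1583],
  [1, 0, 0, 0, 0, 0, -0.1583],
  [1, 0, 0, 0, 0, 0, -0.1583],
  [1, 0, 0, 0, 0, 0, -0.1583],
  [1, 0, 0, 0, 0, 0, -0.1583],
  [1, 0, 0, 0, 0, 0, 0],
], grip_force=40)

```text
clock: 1.1
tcp_pos: [0.2566, -0.5143, 0.2498]
orientation: [-0.0, 1.0, -0.001, -0.0]
wrist_force: [-0.6, 0.1, -0.2]
finger_gap: 0.0856
```

>>> carry_out([
  [1, 0.0246, -0.0435, 0, 0, 0, 0],
  [1, 0.0246, -0.0435, 0, 0, 0, 0],
  [1, 0.0246, -0.0435, 0, 0, 0, 0],
  [1, 0.0246, -0.0435, 0, 0, 0, 0],
  [1, 0.0246, -0.0435, 0, 0, 0, 0],
  [1, 0.0246, -0.0435, 0, 0, 0, 0],
  [1, 0.0246, -0.0435, 0, 0, 0, 0],
  [1, 0.0246, -0.0435, 0, 0, 0, 0],
  [1, 0.0246, -0.0435, 0, 0, 0, 0],
  [1, 0.0246, -0.0435, 0, 0, 0, 0],
  [1, 0.0246, -0.0435, 0, 0, 0, 0],
  [1, 0.0246, -0.0435, 0, 0, 0, 0],
  [1, 0.0246, -0.0435, 0, 0, 0, 0],
  [1, 0.0246, -0.0435, 0, 0, 0, 0],
  [1, 0.0246, -0.0435, 0, 0, 0, 0],
  [1, 0.0246, -0.0435, 0, 0, 0, 0],
  [1, 0, 0, 0, 0, 0, 0],
  [1, 0, 0, 0, 0, 0, 0],
])

```text
clock: 3.35
tcp_pos: [0.6498, 0.1814, 0.2496]
orientation: [0.0, 1.0, -0.001, -0.001]
wrist_force: [0.2, -0.0, -0.3]
finger_gap: 0.0854
```

>>> carry_out([
  [1, 0.001, 0, 0.04, 0, 0, 0],
  [1, 0, 0, 0.04, 0, 0, 0],
  [1, 0, 0, 0.04, 0, 0, 0],
  [1, 0, 0, 0.04, 0, 0, 0],
  [1, 0, 0, 0.03, 0, 0, 0],
  [1, 0, 0, 0.022, 0, 0, 0],
  [1, 0, 0, 0, 0, 0, 0],
  [-1, 0, 0, 0, 0, 0, 0],
  [-1, 0, 0, 0, 0, 0, 0],
  [-1, 0, 0, 0, 0, 0, 0],
  [-1, 0, 0, 0, 0, 0, 0],
  [-1, 0, 0, 0, 0, 0, 0],
  [-1, 0, 0, 0, 0, 0, 0],
])

```text
clock: 4.97
tcp_pos: [0.6525, 0.1815, 0.0402]
orientation: [0.0, 1.0, -0.0, 0.002]
wrist_force: [-0.6, -0.3, 5.7]
finger_gap: 0.0428
```

>>> carry_out([
  [-1, 0, 0, -0.03, 0, 0, 0],
  [-1, 0, 0, -0.04, 0, 0, 0],
  [-1, 0, 0, -0.05, 0, 0, 0],
  [-1, 0, 0, -0.04, 0, 0, 0],
  [-1, 0, 0, 0, 0, 0, 0],
  [-1, 0, 0, 0, 0, 0, 0],
])

```text
clock: 5.72
tcp_pos: [0.6508, 0.1815, 0.1976]
orientation: [0.0, 1.0, 0.0, -0.0]
wrist_force: [0.3, -0.1, -1.0]
finger_gap: 0.0428
```

```bash
python3 - <<'E'
from h import *
from workcell import env
d=env.read_camera("scene"); s=env.get_state(); p=s["tcp_pos"]; print(p,s["wrist_force"])
u=proj(d,p); print(u); c=tile(d["color"],u,100,80,6)
q=((u-np.array([int(u[0]-50),int(u[1]-40)])+.5)*6).astype(int); cv2.circle(c,q,3,(255,0,0),-1)
cv2.imwrite("pics/g1.png",c[...,::-1])
E
```

```text
[0.65038219 0.18139553 0.19669027] [-0.05865228  0.23134335 -0.76515689]
[381.25581582 225.76307163]
```

View pics/g1.png

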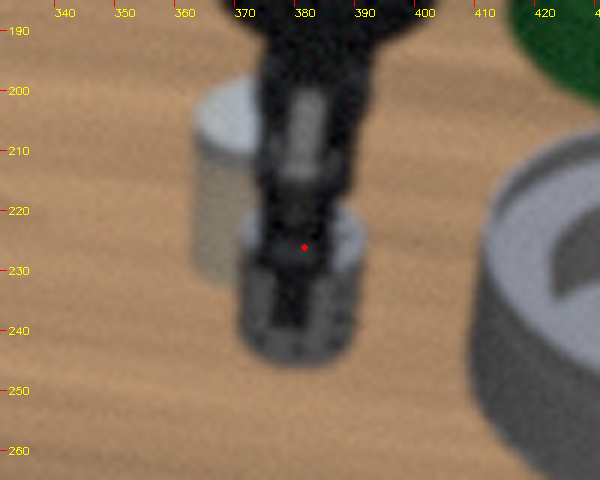

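The picture shows the drum upright between the fingers at about (381,230). Next is the move over the tin.

>>> carry_out([
  [-1, -0.0205, -0.0182, 0, 0, 0, 0],
  [-1, -0.0205, -0.0182, 0, 0, 0, 0],
  [-1, -0.0205, -0.0182, 0, 0, 0, 0],
  [-1, -0.0205, -0.0182, 0, 0, 0, 0],
  [-1, -0.0205, -0.0182, 0, 0, 0, 0],
  [-1, -0.0205, -0.0182, 0, 0, 0, 0],
  [-1, -0.0205, -0.0182, 0, 0, 0, 0],
  [-1, -0.0205, -0.0182, 0, 0, 0, 0],
  [-1, -0.0205, -0.0182, 0, 0, 0, 0],
  [-1, 0, 0, 0, 0, 0, 0],
  [-1, 0, 0, 0, 0, 0, 0],
])

```text
clock: 7.15
tcp_pos: [0.4665, 0.3452, 0.1977]
orientation: [0.0, 1.0, 0.0, -0.0]
wrist_force: [-0.3, 0.2, -0.4]
finger_gap: 0.0426
```

>>> carry_out([
  [-1, 0, 0, 0.03, 0, 0, 0],
  [-1, 0, 0, 0.03, 0, 0, 0],
  [-1, 0, 0, 0.03, 0, 0, 0],
  [-1, 0, 0, 0.03, 0, 0, 0],
  [-1, 0, 0, 0.012, 0, 0, 0],
  [-1, 0, 0, 0.012, 0, 0, 0],
  [-1, 0, 0, 0.005, 0, 0, 0],
  [-1, 0, 0, 0, 0, 0, 0],
  [-1, 0, 0, 0, 0, 0, 0],
])

```text
clock: 8.28
tcp_pos: [0.4673, 0.3456, 0.0501]
orientation: [-0.0, 1.0, 0.0, 0.001]
wrist_force: [0.0, 0.2, -0.5]
finger_gap: 0.0432
```

>>> carry_out([
  [-1, 0, 0, 0.003, 0, 0, 0],
  [-1, 0, 0, 0.002, 0, 0, 0],
  [-1, 0, 0, 0, 0, 0, 0],
  [-1, 0, 0, 0, 0, 0, 0],
])

```text
clock: 8.78
tcp_pos: [0.4667, 0.3453, 0.0443]
orientation: [-0.0, 1.0, 0.0, 0.0]
wrist_force: [-1.0, 1.4, -0.3]
finger_gap: 0.0426
```

>>> carry_out([
  [-1, 0, 0, 0.002, 0, 0, 0],
  [-1, 0, 0, 0, 0, 0, 0],
  [-1, 0, 0, 0, 0, 0, 0],
])

```text
clock: 9.15
tcp_pos: [0.4668, 0.3453, 0.0442]
orientation: [-0.0, 1.0, 0.0, 0.0]
wrist_force: [-4.4, -2.6, 12.9]
finger_gap: 0.0432
```

The drum is on the floor: 12.9 N upward at z 0.0442. I'll open part-way and lift.

>>> carry_out([
  [0.5, 0, 0, 0, 0, 0, 0],
  [0.5, 0, 0, 0, 0, 0, 0],
  [0.5, 0, 0, 0, 0, 0, 0],
  [0.5, 0, 0, -0.02, 0, 0, 0],
  [0.5, 0, 0, -0.04, 0, 0, 0],
  [0.5, 0, 0, -0.05, 0, 0, 0],
  [0.5, 0, 0, -0.06, 0, 0, 0],
  [0.5, 0, 0, -0.03, 0, 0, 0],
  [0.5, 0, 0.05, 0, 0, 0, 0],
  [0.5, 0, 0.05, 0, 0, 0, 0],
  [0.5, 0, 0.05, 0, 0, 0, 0],
  [0.5, 0, 0.05, 0, 0, 0, 0],
  [0.5, 0, 0.05, 0, 0, 0, 0],
  [0.5, 0, 0.05, 0, 0, 0, 0],
  [0.5, 0, 0.05, 0, 0, 0, 0],
  [0.5, 0, 0.05, 0, 0, 0, 0],
  [0.5, 0, 0.05, 0, 0, 0, 0],
  [0.5, 0, 0.05, 0, 0, 0, 0],
  [0.5, 0, 0, 0, 0, 0, 0],
  [0.5, 0, 0, 0, 0, 0, 0],
])

```text
clock: 11.65
tcp_pos: [0.4664, -0.1546, 0.242]
orientation: [-0.0, 1.0, -0.0, -0.0]
wrist_force: [0.0, 0.6, -0.3]
finger_gap: 0.0638
```

```bash
python3 - <<'E'
from h import *
from workcell import env
o=[]
for n,u in(("scene",(448,238)),("top",(203,194))):
    d=env.read_camera(n); c=tile(d["color"],u,80,84,5); w=np.array([u[0]-40,u[1]-42])
    for p,r,z in(((.466,.345),.096,.074),((.466,.345),.066,.056),((.4665,.3453),.022,.052)):
        q=np.array([proj(d,(p[0]+r*np.cos(a),p[1]+r*np.sin(a),z)) for a in np.linspace(0,6.28,60)])
        cv2.polylines(c,[((q-w+.5)*5).round().astype(int)],True,(255,0,0),1)
    o.append(c)
cv2.imwrite("pics/p1.png",np.hstack(o)[...,::-1])
E
```

```text
(no output)
```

View pics/p1.png

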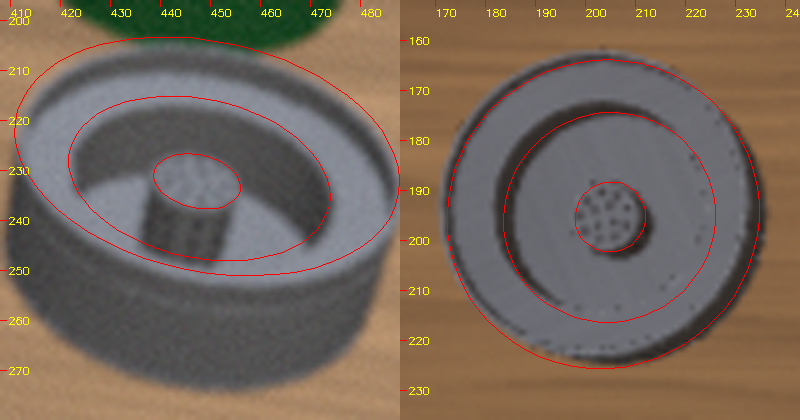

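The drum stands upright in the tin's well: its top is at scene (446,232) and top (203,195), matching the prediction. The tin overlay is off by 1–2 px, so I'll refine the tin and disc centres with an edge fit.

```bash
python3 - <<'E'
from h import *
from scipy.optimize import minimize
from scipy.ndimage import map_coordinates as mc
S,T=[pickle.load(open(n+".pkl","rb")) for n in("scene","top")]
def g(d):
    i=cv2.GaussianBlur(cv2.cvtColor(d["color"],cv2.COLOR_RGB2GRAY).astype(float),(0,0),1.)
    return np.hypot(cv2.Sobel(i,6,1,0),cv2.Sobel(i,6,0,1))
G={"S":(S,g(S)),"T":(T,g(T))}; A=np.linspace(0,2*np.pi,180)
def score(x,y,C,cams):
    s=0
    for k in cams:
        d,e=G[k]
        for r,z in C:
            P=np.c_[x+r*np.cos(A),y+r*np.sin(A),0*A+z]; p=(d["R"]@P.T+d["t"][:,None]); p=d["K"]@p; p=p[:2]/p[2]
            s+=np.minimum(mc(e,[p[1],p[0]],order=1),120).mean()
    return s
for n,c,C in(("tin",(.466,.345),[(.096,.074),(.092,.074),(.066,.056)]),("disc",(.473,-.312),[(.081,.005)])):
    for cams in("S","T","ST"):
        best=max((score(c[0]+i*.001,c[1]+j*.001,C,cams),c[0]+i*.001,c[1]+j*.001) for i in range(-12,13) for j in range(-12,13)); print(n,cams,np.round(best,4))
E
```

```text
tin S [277.7127   0.476    0.346 ]
tin T [206.5539   0.472    0.35  ]
tin ST [4.625165e+02 4.750000e-01 3.480000e-01]
disc S [42.9148  0.484  -0.309 ]
disc T [32.805  0.485 -0.3  ]
disc ST [72.0701  0.461  -0.301 ]
```

The tin fits agree between cameras at (0.474,0.348). The disc fit locked onto the holes, so I keep (0.473,-0.312) from the overlay and the knob. Next I go over the knob and grip it.

>>> carry_out([
  [0.5, 0.0015, 0.0395, 0, 0, 0, 0],
  [0.5, 0.0015, 0.0395, 0, 0, 0, 0],
  [0.5, 0.0015, 0.0395, 0, 0, 0, 0],
  [0.5, 0.0015, 0.0395, 0, 0, 0, 0],
  [0.5, 0, 0, 0, 0, 0, 0],
  [0.5, 0, 0, 0.04, 0, 0, 0],
  [0.5, 0, 0, 0.05, 0, 0, 0],
  [0.5, 0, 0, 0.05, 0, 0, 0],
  [0.5, 0, 0, 0.04, 0, 0, 0],
  [0.5, 0, 0, 0.018, 0, 0, 0],
  [0.5, 0, 0, 0, 0, 0, 0],
  [-1, 0, 0, 0, 0, 0, 0],
  [-1, 0, 0, 0, 0, 0, 0],
  [-1, 0, 0, 0, 0, 0, 0],
  [-1, 0, 0, 0, 0, 0, 0],
  [-1, 0, 0, 0, 0, 0, 0],
  [-1, 0, 0, 0, 0, 0, 0],
  [-1, 0, 0, 0, 0, 0, 0],
], grip_force=70)

```text
clock: 14.0
tcp_pos: [0.4736, -0.3132, 0.0459]
orientation: [0.001, 1.0, 0.0, 0.001]
wrist_force: [0.2, 1.3, 6.7]
finger_gap: 0.0184
```

>>> carry_out([
  [-1, 0, 0, -0.02, 0, 0, 0],
  [-1, 0, 0, -0.04, 0, 0, 0],
  [-1, 0, 0, -0.05, 0, 0, 0],
  [-1, 0, 0, -0.05, 0, 0, 0],
  [-1, 0, 0, -0.03, 0, 0, 0],
  [-1, 0, 0, 0, 0, 0, 0],
  [-1, 0, 0, 0, 0, 0, 0],
])

```text
clock: 14.88
tcp_pos: [0.4721, -0.3123, 0.2327]
orientation: [-0.001, 1.0, -0.0, -0.001]
wrist_force: [-1.3, 0.1, -3.5]
finger_gap: 0.0185
```

```bash
python3 - <<'E'
from h import *
from workcell import env
o=[]
p=env.get_state()["tcp_pos"]; print(p)
for n in("scene","top"):
    d=env.read_camera(n); u=proj(d,p-[0,0,.04]); c=tile(d["color"],u,80,84,5); w=np.array([int(u[0]-40),int(u[1]-42)])
    for r,z in((.081,-.039),):
        q=np.array([proj(d,(p[0]+r*np.cos(a),p[1]+r*np.sin(a),p[2]+z)) for a in np.linspace(0,6.28,60)])
        cv2.polylines(c,[((q-w+.5)*5).round().astype(int)],True,(255,0,0),1)
    o.append(c)
cv2.imwrite("pics/g2.png",np.hstack(o)[...,::-1])
E
```

```text
[ 0.47212418 -0.31225067  0.23267325]
```

View pics/g2.png

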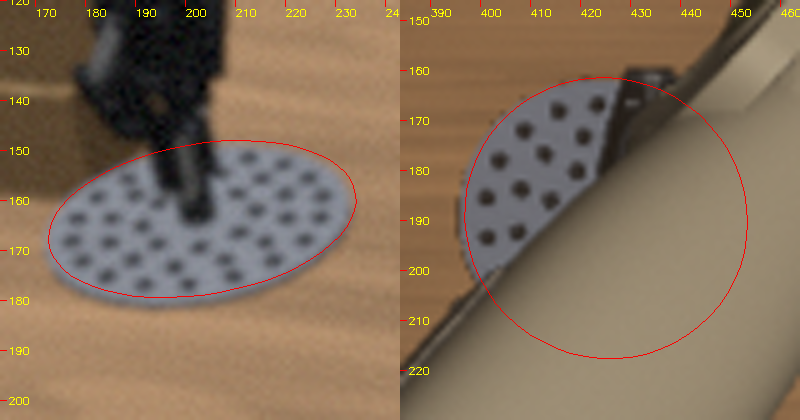

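The plate hangs level from the knob and is centred on the tool to about 2 mm. I'll carry it to the tin.

>>> carry_out([
  [-1, 0, -0.02, 0, 0, 0, 0],
  [-1, 0, -0.04, 0, 0, 0, 0],
  [-1, 0, -0.05, 0, 0, 0, 0],
  [-1, 0, -0.05, 0, 0, 0, 0],
  [-1, 0, -0.05, 0, 0, 0, 0],
  [-1, 0, -0.05, 0, 0, 0, 0],
  [-1, 0, -0.05, 0, 0, 0, 0],
  [-1, 0, -0.05, 0, 0, 0, 0],
  [-1, 0, -0.05, 0, 0, 0, 0],
  [-1, 0, -0.05, 0, 0, 0, 0],
  [-1, 0, -0.05, 0, 0, 0, 0],
  [-1, 0, -0.05, 0, 0, 0, 0],
  [-1, 0, -0.05, 0, 0, 0, 0],
  [-1, 0.001, -0.03, 0, 0, 0, 0],
  [-1, 0.001, -0.018, 0, 0, 0, 0],
  [-1, 0, 0, 0, 0, 0, 0],
  [-1, 0, 0, 0, 0, 0, 0],
  [-1, 0, 0, 0.04, 0, 0, 0],
  [-1, 0, 0, 0.04, 0, 0, 0],
  [-1, 0, 0, 0, 0, 0, 0],
])

```text
clock: 17.48
tcp_pos: [0.4724, 0.3427, 0.1513]
orientation: [0.002, 1.0, -0.001, -0.003]
wrist_force: [-1.0, 0.4, -2.1]
finger_gap: 0.018
```

```bash
python3 - <<'E'
from h import *
from workcell import env
s=env.get_state();p=s["tcp_pos"]; print(p,s["orientation"])
d=env.read_camera("scene"); u=(448,226); c=tile(d["color"],u,100,96,6); w=np.array([398,178])
for x,y,r,z in((p[0],p[1]+.001,.081,p[2]-.04),(.474,.348,.096,.074),(.474,.348,.096,0)):
        q=np.array([proj(d,(x+r*np.cos(a),y+r*np.sin(a),z)) for a in np.linspace(0,6.28,60)])
        cv2.polylines(c,[((q-w+.5)*6).round().astype(int)],True,(255,0,0),1)
cv2.imwrite("pics/g3.png",c[...,::-1])
E
```

```text
[0.47242001 0.34269676 0.15127671] [ 1.91537651e-03  9.99992453e-01 -8.49411169e-04 -3.27155905e-03]
```

View pics/g3.png

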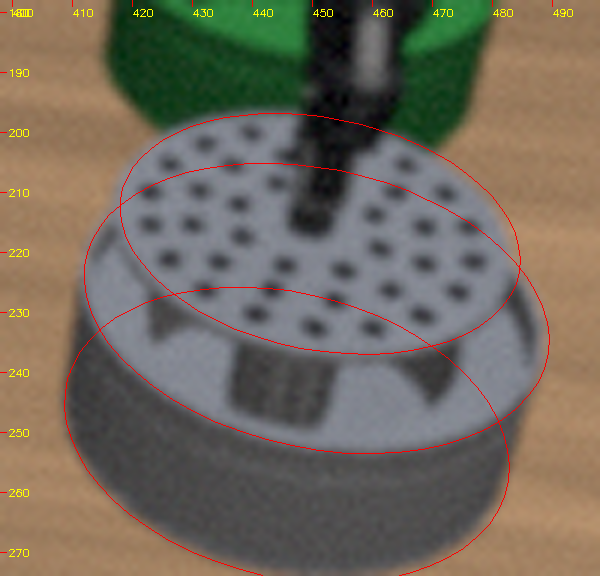

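The plate sits centred over the tin, and the tin overlay at (0.474,0.346) now fits. I'll nudge 3 mm in y and lower.

>>> carry_out([
  [-1, 0.0015, -0.003, 0, 0, 0, 0],
  [-1, 0, 0, 0.015, 0, 0, 0],
  [-1, 0, 0, 0.015, 0, 0, 0],
  [-1, 0, 0, 0.008, 0, 0, 0],
  [-1, 0, 0, 0.005, 0, 0, 0],
  [-1, 0, 0, 0, 0, 0, 0],
  [-1, 0, 0, 0, 0, 0, 0],
])

```text
clock: 18.4
tcp_pos: [0.4765, 0.3484, 0.1116]
orientation: [-0.0, 1.0, 0.0, 0.0]
wrist_force: [-0.7, -0.8, -2.0]
finger_gap: 0.0181
```

>>> carry_out([
  [-1, 0, 0, 0.003, 0, 0, 0],
  [-1, 0, 0, 0, 0, 0, 0],
  [-1, 0, 0, 0, 0, 0, 0],
])

```text
clock: 18.77
tcp_pos: [0.4763, 0.3483, 0.1083]
orientation: [0.0, 1.0, 0.0, 0.0]
wrist_force: [-0.2, 0.8, -1.9]
finger_gap: 0.018
```

>>> carry_out([
  [-1, -0.002, 0.002, 0, 0, 0, 0],
  [-1, 0, 0, 0.003, 0, 0, 0],
  [-1, 0, 0, 0.002, 0, 0, 0],
  [-1, 0, 0, 0, 0, 0, 0],
  [-1, 0, 0, 0, 0, 0, 0],
])

```text
clock: 19.4
tcp_pos: [0.4743, 0.3462, 0.1032]
orientation: [0.0, 1.0, 0.0, -0.0]
wrist_force: [0.5, 0.8, -2.0]
finger_gap: 0.0182
```

>>> carry_out([
  [-1, 0, 0, 0.002, 0, 0, 0],
  [-1, 0, 0, 0, 0, 0, 0],
  [-1, 0, 0, 0, 0, 0, 0],
])

```text
clock: 19.77
tcp_pos: [0.4745, 0.3464, 0.1019]
orientation: [-0.0, 1.0, 0.0, 0.0]
wrist_force: [-1.4, 0.1, 4.4]
finger_gap: 0.0183
```

Contact at z 0.1019, against an expected 0.102. I'll open, retreat and look.

>>> carry_out([
  [0, 0, 0, 0, 0, 0, 0],
  [0, 0, 0, 0, 0, 0, 0],
  [0, 0, 0, 0, 0, 0, 0],
  [0, 0, 0, -0.02, 0, 0, 0],
  [0, 0, 0, -0.04, 0, 0, 0],
  [0, 0, 0, -0.05, 0, 0, 0],
  [0, 0, 0, -0.04, 0, 0, 0],
  [0, 0, 0.05, 0, 0, 0, 0],
  [0, 0, 0.05, 0, 0, 0, 0],
  [0, 0, 0.05, 0, 0, 0, 0],
  [0, 0, 0.05, 0, 0, 0, 0],
  [0, 0, 0.05, 0, 0, 0, 0],
  [0, 0, 0.05, 0, 0, 0, 0],
  [0, 0, 0.05, 0, 0, 0, 0],
  [0, 0, 0.05, 0, 0, 0, 0],
  [0, 0, 0.05, 0, 0, 0, 0],
  [0, 0, 0, 0, 0, 0, 0],
  [0, 0, 0, 0, 0, 0, 0],
])

```text
clock: 22.02
tcp_pos: [0.474, -0.1035, 0.2512]
orientation: [-0.0, 1.0, -0.0, -0.0]
wrist_force: [-0.2, -0.4, -0.4]
finger_gap: 0.0424
```

```bash
python3 - <<'E'
from h import *
from workcell import env
o=[]
for n,u in(("scene",(448,232)),("top",(203,194))):
    d=env.read_camera(n); c=tile(d["color"],u,80,84,5); w=np.array([u[0]-40,u[1]-42])
    for x,y,r,z in((.4745,.3465,.081,.061),(.4745,.3465,.01,.116)):
        q=np.array([proj(d,(x+r*np.cos(a),y+r*np.sin(a),z)) for a in np.linspace(0,6.28,60)])
        cv2.polylines(c,[((q-w+.5)*5).round().astype(int)],True,(255,0,0),1)
    o.append(c)
cv2.imwrite("pics/f.png",np.hstack(o)[...,::-1])
E
```

```text
(no output)
```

View pics/f.png

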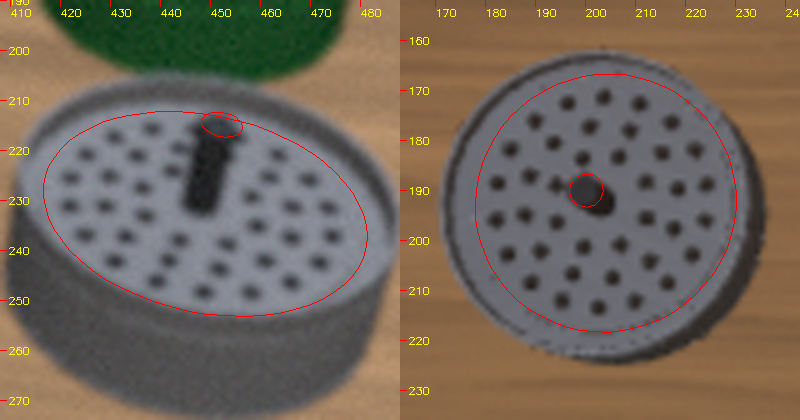

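The plate lies flat on the ledge inside the rim with the knob up. The model overlay fits in both views, with the knob top at scene (448,215) and top (199,190). Handing in.

```bash
python3 -c "
from workcell import env
print(env.hand_in())"
```

```text
the job is handed in; nothing more can be done
None
```

The drum is standing in the tin and the large false floor lies over it on the ledge, knob up. I handed the job in at about 22 s; hand-in gives no verdict.

- **Drum:** it was set down at about (0.467, 0.345) with contact on the well floor. A picture afterwards showed it upright, about 8 mm off the tin's axis (limit 50 mm).
- **False floor:** I lowered it by its knob to (0.4745, 0.3465). It made contact at z 0.1019, where I expected 0.102. The last pictures from both cameras show it flat inside the rim, with the model overlay matching to about 1 px, and the gripper well clear.
- **Checks that disagreed:**
  - My first tin position was about 8 mm off in x. I corrected it before placing the floor, by an edge fit to about (0.474, 0.348) and then an overlay that moved y to about 0.346.
  - The two camera fits of the tin still differ by about 4 mm, well inside the 16 mm limit.
  - The same edge fit failed on the disc because it locked onto the holes. I used the overlay and the knob position for it instead.

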